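# Latch a two-part plaster mould shut

## Task

The larger plaster mould on the bench stands slightly open. Tip the claw of its draw latch down so that it hooks over the keeper on the sliding half, and then swing the latch lever back over centre until it lies down flat, so that the sliding half is drawn up against the fixed half and stays latched.

Things in the scene. Friction and masses are not known exactly. Their poses are not given: they have to be found in the camera images.
- mould: larger plaster mould, fixed on a plywood board 310 x 170 mm. Origin on the table under the parting face of its fixed half; x from fixed to sliding half, y across, z up. Blocks 120 x 120 mm, tops at z 70 mm, latch on the centre line y = 0. The sliding half starts 5 to 9 mm away and slides along x (4 N). The smaller mould is already latched: not part of the job.
- lever (a joint): steel latch lever, rad: 0 flat, handle along the mould's -x; pi/2 upright; starts 1.35 to 1.6, dead centre 0.23. Stays where left (0.1 N m). Its pin, parallel to y, is at x -35, z 92 mm of the mould. Handle strip 22 mm wide (30 at the end), 6 thick, ends 110 mm from the pin; flat, its top is at z 88. Claw pin: 32 mm from that pin, at x -66, z 84 with the lever flat; it turns with the lever.
- claw_tip (a point): point of the claw's tooth (inner face, lower edge), 115 mm from the claw pin. The claw is a flat steel strip 18 mm wide with a 30 mm wide tab beyond the tooth; level, its top is 18 mm above this point and 12 above the claw pin. It starts tipped up 45 to 75 degrees and stays by friction; pushed below about 40 it drops by itself, and rests on the keeper about 15 degrees below level.
- keeper (a point): keeper: upright steel plate on the sliding half, 34 mm wide across the mould, 10 thick, standing 32 above the plaster. Point: middle of its top edge on the side away from the lever; axes as the mould's. The claw's tooth must come down behind the plate on that side. With the halves together the point is at x 47, z 102 mm of the mould.

How it is judged:
On the way, in this order (a step that is already met when the one before it is completed fails the run):
1. the claw is hooked over the keeper while the lever is still up (x of claw_tip in the frame of keeper above -0.004 m and z of claw_tip in the frame of keeper below -0.005 m and value of joint lever above 0.7 rad), for 0.2 s.
2. the lever is swung down over centre with the claw hooked (x of claw_tip in the frame of keeper above -0.004 m and z of claw_tip in the frame of keeper below -0.005 m and value of joint lever below 0.18 rad), for 0.2 s.
At the end, for the whole second after the job is handed in: The lever lies flat (within 0.18 rad of its stop), the claw's tooth is behind the keeper and at least 5 mm below its top edge, and the sliding half is drawn to within 3.5 mm of the fixed half (all of step 2 and x of keeper in the frame of mould below 0.0505 m); the robot touches nothing.
It also fails if it takes over 38 s, if anything falls off the work surface, if the arm or the gripper's body presses on something with over 40 N, if the wrist force passes 120 N, or if a joint passes its speed limit or range.

## Robot

A 7-joint arm with a two-finger parallel gripper is mounted at the origin on the work surface. World frame = base frame: x ahead of the robot, y to its left, z up, the work surface at z = 0. Lengths are in m, angles in rad, forces in N, time in s.
With the tool pointing down it reaches from about 0.425 to 0.95 m from the base axis. Payload 16.7 kg.
Tool frame: the origin (TCP) lies midway between the tips of the shut fingers; the grasp point (between the pads) lies 19 mm behind it; z points along the fingers, x is the direction in which the jaws open and shut, and the axes are right-handed (so a half turn about z gives the same grasp; the last joint's range is limited). The gripper opens to 94 mm and grips with 3 to 60 N. Pads are 16 mm wide; open, the fingers measure 119 mm over their backs; the gripper's body (75 mm by 177 mm) begins 78 mm behind the grasp point.
Start: joints at [-1.367, 0.426, 0.074, 1.606, -0.034, 1.111, -0.067], TCP at [0.233, 0.633, 0.205] pointing down, gripper open.
Joint ranges: [-2.85, 2.85], [-0.5, 2.14], [-1.23, 1.37], [0.21, 2.46], [-1.02, 4.16], [0.16, 2.05], [-2.73, 2.73]. Speed limits (rad/s): [1.89, 1.89, 2.39, 2.39, 3.01, 3.01, 3.01].

## Interface

Orientations are given as a rotation vector (axis times angle).
In Python, from plant import manip gives the robot as it stands.
- The arm moves only by the tool apply_moves, never from a script. Its argument "series" is one flat list of numbers, 7 for each row, row after row: the shift along the tool's x, y, z in m, then the turn, a rotation vector about the tool's x, y, z in rad, then the finger opening in m, from 0 to 0.094. A call has 1 to 10 rows; each row is the pose to reach, as a shift and turn from the pose commanded when the call began, along the tool's axes at that moment; what a row does not reach only later rows make up. A row lasts 1/12 s, in which the tool goes at most 41.7 mm and 7.16 degrees, less where a joint would pass 70% of its speed; a pose out of reach is approached as far as the arm can. A call with a gripper value outside its range is refused whole. The fingers move at their own pace and stop on an object; "force" is the grip in N (left out, the last holds). Time passes only in rows, so rows that repeat a pose let the fingers close. It gives the time, the measured TCP pose, the force and the opening at its end, in the units of the state.
- manip.get_state(): the state, without advancing time (a new reading comes with each control period).
- manip.get_image(name): name is "scene" or "top" or "wrist"; returns a dict with "image" (480x640x3 uint8, red, green, blue), "range_z" (480x640 float32, m along the optical axis (not along the pixel's ray), 0 where there is no reading), "fx", "fy", "cx", "cy" (pixels), "world_from_camera" (4x4, takes a point from camera to world coordinates); the wrist camera has in their place "mount" (4x4, takes a point from camera to tool coordinates, whose origin is the TCP and whose axes are the tool frame's). Camera axes: x right, y down, z forward; pixel columns grow to the right and rows downward; lengths in m; the calibration is good to about 2 mm. A picture is of the moment at which its call begins: read the wrist's pose just before it.
- manip.job_done(): hands the job in, once; it reports no verdict.
The state is a dict: "clock": time; "joint_positions": joint angles; "qvel": joint speeds; "joint_efforts": joint torques, N m; "tool_pos": TCP position; "orientation": TCP orientation; "contact_force": force on the tool from outside, world axes, zero at the start; "moment": the same for the moment, N m; "finger_gap": opening from 0.0 (shut) to 1.0 (fully open).
Only numpy, scipy, OpenCV 4.12 (cv2) and the standard library are available. Lean on these libraries where they do the work, as an engineer would, in place of code of your own. Each camera call takes 0.05 s, during which the arm holds its last target.

## Working session

There is one attempt and no reset: what is moved stays moved. The work goes in short steps, Python scripts to look and compute and a tool call to move; the robot and the scene stay as the last step left them, time stands still between calls to the robot, and variables do not carry over. Pictures are saved under pics/ and viewed, and the job is handed in when it is done.

Besides the shell and the picture viewer there is one more tool, called after "Request:" as name(argument=value, ...), one argument or row to a line, values as JSON. apply_moves: Moves the arm, as the interface text tells. Its arguments: {"type":"object","properties":{"series":{"type":"array"},"force":{"type":"number"}},"required":["series"]}

```bash
ls; mkdir -p pics; python3 - <<'E'
from plant import manip
import cv2,pickle
s=manip.get_state(); print(s)
for n in ("scene","top","wrist"):
    d=manip.get_image(n); pickle.dump(d,open(f"pics/{n}0.pkl","wb"))
    cv2.imwrite(f"pics/{n}0.png",d["image"][:,:,::-1])
    print(n,{k:v for k,v in d.items() if k not in("image","range_z")})
E
```

```text
pics
{'clock': 0.0, 'joint_positions': array([-1.36748308,  0.4267309 ,  0.07384802,  1.60660475, -0.03407026,
        1.11082455, -0.06709869]), 'qvel': array([-0.0003466 , -0.00074373,  0.0004105 , -0.00038256, -0.00085727,
        0.00096497,  0.00012406]), 'joint_efforts': array([-3.21512971e-04, -9.35787535e+01,  3.66736114e+00, -4.54193044e+01,
       -4.87326924e-02,  1.98492478e-02,  5.41177701e-05]), 'tool_pos': array([0.23312151, 0.63298872, 0.20477728]), 'orientation': array([ 2.57613312e+00,  1.79661610e+00, -1.56879452e-03]), 'contact_force': array([0.10363542, 0.21427944, 0.63169454]), 'moment': array([0.0138058 , 0.00890008, 0.05317968]), 'finger_gap': 1.0062855672101512}
scene {'fx': 492.8251914516133, 'fy': 492.8251914516133, 'cx': 318.2005591470117, 'cy': 238.2763743044837, 'world_from_camera': array([[ 0.70205669,  0.4641792 , -0.54005007,  0.90261202],
       [ 0.71211942, -0.45598912,  0.53381631, -0.29278609],
       [ 0.00152947, -0.75934945, -0.65068124,  0.51553845],
       [ 0.        ,  0.        ,  0.        ,  1.        ]])}
top {'fx': 601.330194945474, 'fy': 601.330194945474, 'cx': 321.348690867051, 'cy': 243.43562666424646, 'world_from_camera': array([[ 0.02314016, -0.98100413,  0.19260171,  0.4327099 ],
       [-0.99961395, -0.01974056,  0.01955153,  0.02489654],
       [-0.01537807, -0.19297979, -0.98108222,  0.71113258],
       [ 0.        ,  0.        ,  0.        ,  1.        ]])}
wrist {'fx': 331.7387721541479, 'fy': 331.7387721541479, 'cx': 321.049875343006, 'cy': 235.18876561750056, 'mount': array([[ 9.99999945e-01, -3.29981377e-04,  3.78390382e-05,
        -7.50070213e-04],
       [ 3.05216282e-04,  9.57879754e-01,  2.87169435e-01,
        -8.46006291e-02],
       [-1.31005814e-04, -2.87169408e-01,  9.57879801e-01,
        -1.79227155e-01],
       [ 0.00000000e+00,  0.00000000e+00,  0.00000000e+00,
         1.00000000e+00]])}
```

View pics/scene0.png

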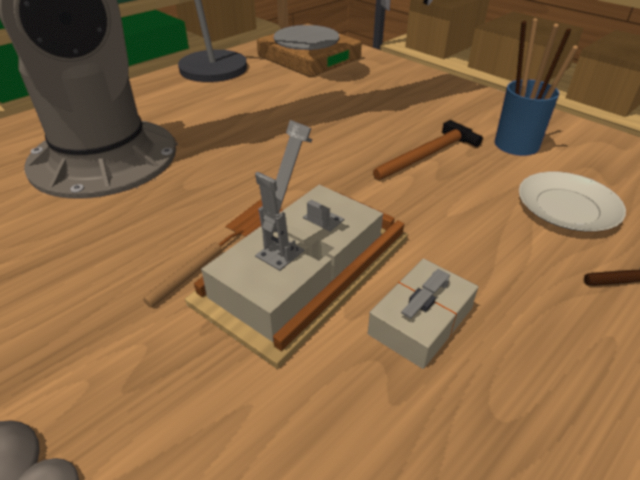

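View pics/top0.png

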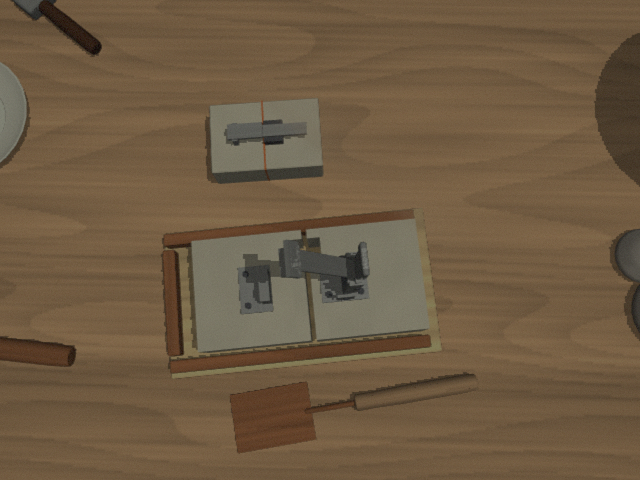

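The scene view shows the large mould at about (305,260), with lever and claw raised and the keeper at (320,213). In the top view the fixed half with the lever is on the right (370,285), the sliding half on the left (250,290), and the gap between them is at x≈308. Next I measure the pose from range.

```bash
cat > h.py <<'E'
import numpy as np,pickle,cv2
from scipy.spatial.transform import Rotation as R
def cloud(d,T=None):
    T=d["world_from_camera"] if T is None else T
    z=d["range_z"]; v,u=np.mgrid[:480,:640]
    p=np.stack([(u-d["cx"])/d["fx"]*z,(v-d["cy"])/d["fy"]*z,z],-1)
    w=p@T[:3,:3].T+T[:3,3]; w[z<=0]=np.nan
    return w
def toolT(s):
    T=np.eye(4);T[:3,:3]=R.from_rotvec(s["orientation"]).as_matrix();T[:3,3]=s["tool_pos"];return T
E
python3 - <<'E'
from h import *
d=pickle.load(open("pics/top0.pkl","rb")); w=cloud(d)
hsv=cv2.cvtColor(d["image"],cv2.COLOR_RGB2HSV)
z=w[...,2]
print("table z",np.nanmedian(z[400:470,500:600]))
roi=np.zeros(z.shape,bool); roi[200:380,150:450]=1
m=roi&(abs(z-0.07)<0.008)
print("top z",np.median(z[m]), m.sum())
# board edges etc
m8=cv2.morphologyEx(m.astype(np.uint8),cv2.MORPH_OPEN,np.ones((3,3)))
n,l,st,c=cv2.connectedComponentsWithStats(m8)
for i in range(1,n):
    if st[i,4]>200:
        pts=w[l==i][:,:2].astype(np.float32); r=cv2.minAreaRect(pts); print(st[i],r, cv2.boxPoints(r).round(4).tolist())
hi=roi&(z>0.085)
print("hi",hi.sum())
for v,u in np.argwhere(hi)[::60]: print(u,v,w[v,u].round(4))
cv2.imwrite("pics/m.png",np.kron((m8*120+hi*120).astype(np.uint8),np.ones((1,1),np.uint8)))
E
```

```text
table z -0.0006799269708073763
top z 0.06970115856548398 21569
[  306   219   124   121 10350] ((0.5223694443702698, -0.011727727949619293), (0.12057463824748993, 0.12019968777894974), 7.040185451507568) [[0.4551999866962433, 0.04050000011920929], [0.4699000120162964, -0.07880000025033951], [0.5896000266075134, -0.06400000303983688], [0.5748000144958496, 0.05530000105500221]]
[  192   230   119   122 11157] ((0.5066784024238586, 0.11354383826255798), (0.12021027505397797, 0.12067973613739014), 6.999959945678711) [[0.43970000743865967, 0.16609999537467957], [0.4544000029563904, 0.046300001442432404], [0.5737000107765198, 0.061000000685453415], [0.5590000152587891, 0.18080000579357147]]
hi 3131
283 240 [0.5276 0.0651 0.239 ]
361 243 [0.534  0.0008 0.2005]
291 246 [0.5231 0.0587 0.2374]
299 248 [0.5236 0.0528 0.2267]
298 250 [0.5218 0.0535 0.2277]
281 252 [0.5208 0.0678 0.2222]
287 253 [0.517  0.0615 0.2395]
284 254 [0.5162 0.0639 0.239 ]
364 254 [ 0.5244 -0.0019  0.2007]
346 255 [0.5324 0.0124 0.1487]
317 256 [0.5213 0.0385 0.2038]
291 257 [0.5144 0.0585 0.236 ]
351 257 [0.5317 0.0075 
[... 565 characters left out ...]

304 270 [0.506  0.0483 0.2233]
365 270 [ 0.5105 -0.0029  0.2003]
324 271 [0.5098 0.0323 0.1946]
283 272 [0.504  0.0655 0.2233]
349 272 [0.5149 0.0096 0.1574]
322 273 [0.5076 0.034  0.1971]
282 274 [0.5025 0.0664 0.2219]
364 274 [ 0.5071 -0.0021  0.2001]
351 275 [0.5125 0.0076 0.155 ]
349 276 [0.511  0.0096 0.1587]
352 277 [0.511  0.0066 0.152 ]
264 279 [0.5141 0.0948 0.1018]
265 281 [0.5121 0.0938 0.1012]
265 283 [0.5101 0.0937 0.1011]
259 285 [0.508  0.0998 0.1007]
358 286 [5.047e-01 2.000e-04 1.357e-01]
356 288 [0.504  0.0017 0.1257]
358 290 [ 0.5047 -0.0013  0.1028]
267 293 [0.4999 0.0913 0.1007]
353 295 [0.5003 0.0035 0.0958]
260 298 [0.4945 0.098  0.1027]
270 301 [0.4925 0.0886 0.0943]
```

View pics/m.png

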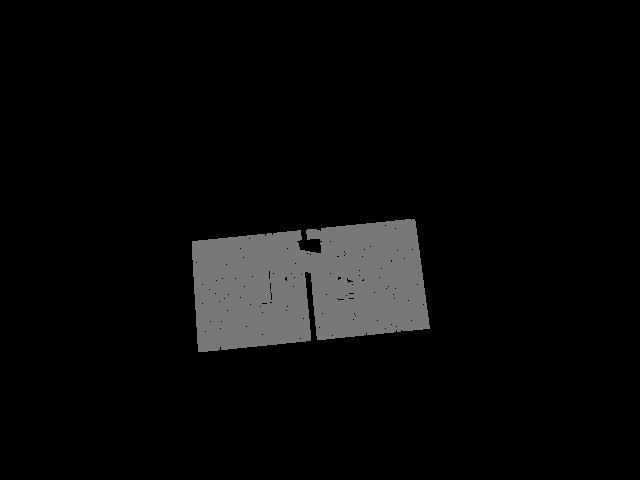

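View pics/wrist0.png

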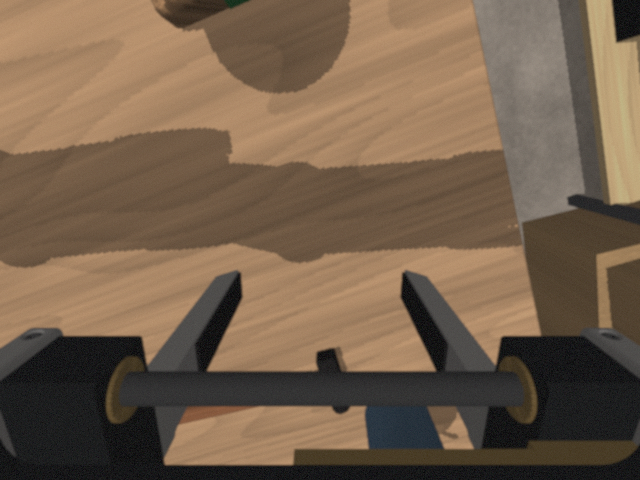

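```bash
cat >> h.py <<'E'
a=np.deg2rad(90+7.03)
ux=np.array([np.cos(a),np.sin(a),0]); uy=np.array([-np.sin(a),np.cos(a),0])
c=(np.array([0.52237,-0.01173,0])+0.06*ux)
M=np.eye(4);M[:3,0]=ux;M[:3,1]=uy;M[:3,2]=[0,0,1];M[:3,3]=c
def tom(w): return (w-M[:3,3])@M[:3,:3]
E
python3 - <<'E'
from h import *
print(M)
big=np.full((480,640,3),255,np.uint8)
for n,col in(("top",(255,0,0)),("scene",(0,0,255))):
    d=pickle.load(open(f"pics/{n}0.pkl","rb")); p=tom(cloud(d))*1000
    m=(abs(p[...,1])<20)&(p[...,2]>60)&(p[...,0]>-130)&(p[...,0]<130)&(p[...,2]<260)
    q=p[m]
    print(n, m.sum(), "y range hi",np.percentile(q[q[:,2]>110][:,1],[1,50,99]))
    k=q[(q[:,2]>95)&(q[:,2]<106)&(q[:,0]>35)]; print("keeper",k.min(0).round(1),k.max(0).round(1),np.median(k,0).round(1))
    for x,y,z in q:
        cv2.circle(big,(int(250+x*2),int(470-(z-50)*2)),1,col,-1)
# grid
for x in range(-100,101,20): cv2.line(big,(250+2*x,0),(250+2*x,479),(200,)*3 if x else (0,0,0),1)
for z in range(60,280,20): cv2.line(big,(0,470-(z-50)*2),(639,470-(z-50)*2),(200,)*3 if z!=100 else (0,0,0),1)
cv2.imwrite("pics/side.png",big)
E
```

```text
[[-0.12238902 -0.9924822   0.          0.51502666]
 [ 0.9924822  -0.12238902  0.          0.04781893]
 [ 0.          0.          1.          0.        ]
 [ 0.          0.          0.          1.        ]]
top 9491 y range hi [-14.30592913   1.49363752  16.30449439]
keeper [ 42.8 -16.6  95.3] [ 53.   17.4 104.7] [ 47.7   0.8 101.5]
scene 6103 y range hi [-17.5771926   -4.41621663  14.14298737]
keeper [ 40.9 -18.5  95.1] [ 53.9  16.4 105.1] [ 44.6  -2.2 102.1]
```

View pics/side.png

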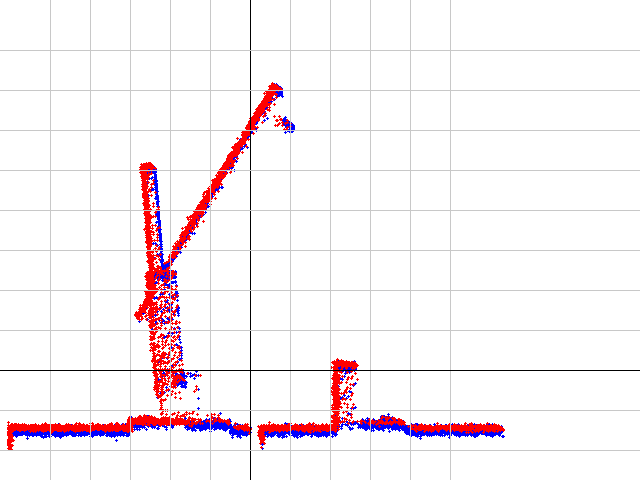

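```bash
cat >> h.py <<'E'
def plan(s,pm,yaw=7.03,tilt=0):
    """shift+turn in tool axes to reach mould-frame point pm (mm), tool down, tool x at world yaw deg"""
    T=toolT(s); t=(M@np.r_[np.array(pm)/1000,1])[:3]
    Rd=(R.from_euler('z',yaw,degrees=True)*R.from_euler('x',180,degrees=True)).as_matrix()
    return np.r_[T[:3,:3].T@(t-T[:3,3]), R.from_matrix(T[:3,:3].T@Rd).as_rotvec()].round(4)
E
python3 - <<'E'
from h import *
from plant import manip
d=pickle.load(open("pics/scene0.pkl","rb")); w=cloud(d).reshape(-1,3); w=w[np.isfinite(w).all(1)]
q=w[(w[:,2]>0.1)&(np.hypot(w[:,0],w[:,1])>0.3)&(np.hypot(w[:,0],w[:,1])<1)&(w[:,0]>0.1)]
cell=np.floor(q[:,:2]/0.05).astype(int)
import collections
D=collections.defaultdict(list)
for k,zz in zip(map(tuple,cell),q[:,2]): D[k].append(zz)
for k in sorted(D): 
    if len(D[k])>5: print(np.array(k)*.05, len(D[k]), round(max(D[k]),3))
s=manip.get_state(); print(s["clock"],plan(s,(30,0,320)))
print(R.from_rotvec(s["orientation"]).as_matrix().round(3))
E
```

```text
[0.2  0.55] 81 0.227
[0.2  0.65] 11 0.213
[0.25 0.65] 27 0.216
[0.45 0.05] 32 0.241
[ 0.5  -0.05] 888 0.203
[0.5 0. ] 1250 0.228
[0.5  0.05] 505 0.243
[0.5 0.1] 11 0.103
[0.5  0.55] 378 0.245
[0.5 0.6] 533 0.233
[0.5  0.65] 230 0.236
[0.55 0.55] 641 0.256
[0.55 0.6 ] 464 0.215
[0.55 0.65] 446 0.224
[0.6 0.6] 48 0.215
0.15 [-4.2530e-01  4.5300e-01 -1.1460e-01  6.0000e-04  8.0000e-04  1.0953e+00]
[[ 0.346  0.938 -0.   ]
 [ 0.938 -0.346 -0.001]
 [-0.001  0.    -1.   ]]
```

Request:
apply_moves(
  series=[0,0,-0.04,0,0,0,0,-0.04,0.042,-0.08,0,0,0.12,0,-0.07,0.072,-0.11,0,0,0.24,0,-0.097,0.1,-0.115,0,0,0.36,0,-0.124,0.13,-0.115,0,0,0.48,0,-0.151,0.16,-0.115,0,0,0.6,0,-0.178,0.19,-0.115,0,0,0.72,0,-0.205,0.22,-0.115,0,0,0.84,0,-0.232,0.25,-0.115,0,0,0.96,0,-0.259,0.28,-0.115,0,0,1.095,0],
  force=30,
)

```text
clock: 0.98
tool_pos: [0.3953, 0.3136, 0.3205]
orientation: [-3.135, -0.2, 0.0]
contact_force: [0.8, 1.1, 1.2]
finger_gap: 0.325
```

```bash
python3 - <<'E'
from h import *
from plant import manip
s=manip.get_state(); print(s["clock"],plan(s,(30,0,320)),s["joint_positions"].round(2),s["finger_gap"],(tom(s["tool_pos"])*1000).round(1))
E
```

```text
0.9833 [ 8.520e-02  2.488e-01  4.000e-04 -4.000e-04  1.000e-04  4.600e-03] [-1.16  0.04  0.38  1.85 -0.02  1.26 -0.65] 0.3248988741913486 [278.4  86.3 320.5]
```

Request:
apply_moves(
  series=[0.013,0.038,0,0,0,0,0,0.026,0.076,0,0,0,0,0,0.039,0.114,0,0,0,0,0,0.052,0.152,0,0,0,0,0,0.065,0.19,0,0,0,0,0,0.078,0.228,0,0,0,0,0,0.085,0.249,0,0,0,0.004,0,0.085,0.249,0,0,0,0.004,0,0.085,0.249,0,0,0,0.004,0],
)

```text
clock: 1.73
tool_pos: [0.5123, 0.079, 0.3203]
orientation: [3.135, 0.198, -0.001]
contact_force: [-0.3, 0.7, -0.1]
finger_gap: 0.002
```

```bash
python3 - <<'E'
from h import *
from plant import manip
s=manip.get_state(); print(s["clock"],plan(s,(30,0,320)),s["finger_gap"],(tom(s["tool_pos"])*1000).round(1),s["contact_force"])
d=manip.get_image("wrist"); T=toolT(s)@d["mount"]; p=tom(cloud(d,T))*1000
cv2.imwrite("pics/w1.png",d["image"][:,:,::-1])
m=(abs(p[...,1])<25)&(p[...,2]>60)&(p[...,2]<215)&(p[...,0]>-130)&(p[...,0]<130)
k=p[m]; kk=k[(k[:,2]>97)&(k[:,0]>35)&(k[:,0]<62)]; print("keeper",kk.min(0),kk.max(0),np.median(kk,0))
E
```

```text
1.7333 [-0.0011  0.0012  0.0003  0.0002  0.0004  0.0035] 0.0019017431273475201 [ 31.2  -1.1 320.3] [-0.32521835  0.72837606 -0.10172585]
keeper [ 42.45751429 -15.76702099  98.79559391] [ 52.46654932  16.91864201 104.22071073] [4.75671744e+01 5.39952177e-03 1.01928907e+02]
```

View pics/w1.png

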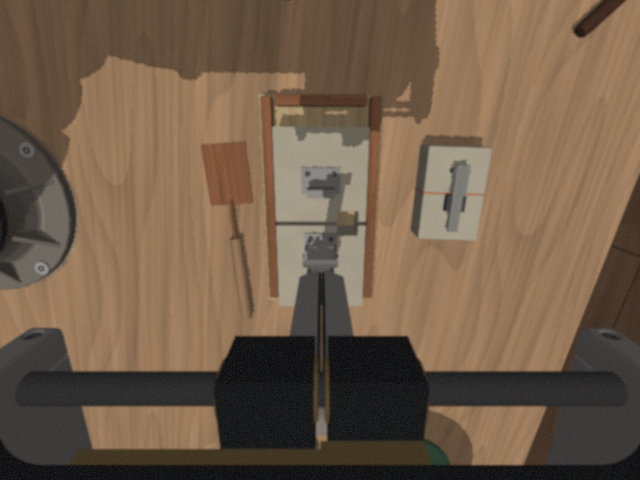

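The wrist view shows the tool centred over the latch line, with the keeper at (321,183) and the gap at row 224. Range from this view puts the keeper at x 42.5–52.5 mm, which agrees with the earlier measurement. I'll put the shut fingers on the lever side of the raised claw.

Request:
apply_moves(
  series=[-0.001,0.03,0,0,0,0.003,0,-0.001,0.052,0.02,0,0,0.003,0,-0.001,0.052,0.06,0,0,0.003,0,-0.001,0.052,0.098,0,0,0.003,0,-0.001,0.052,0.098,0,0,0.003,0,-0.001,0.052,0.098,0,0,0.003,0],
)

```text
clock: 2.28
tool_pos: [0.5168, 0.0293, 0.222]
orientation: [3.134, 0.2, -0.005]
contact_force: [-0.1, 0.3, 1.3]
finger_gap: 0.007
```

```bash
python3 - <<'E'
from h import *
from plant import manip
s=manip.get_state(); print(s["clock"],(tom(s["tool_pos"])*1000).round(1),s["contact_force"].round(1),plan(s,(-8,0,222)))
d=manip.get_image("scene"); cv2.imwrite("pics/s1.png",cv2.resize(d["image"][80:300,150:450,::-1],None,fx=2.5,fy=2.5))
E
```

```text
2.2833 [-18.6   0.5 222. ] [-0.1  0.3  1.3] [ 0.0006 -0.0106  0.      0.0009  0.0033  0.0047]
```

View pics/s1.png

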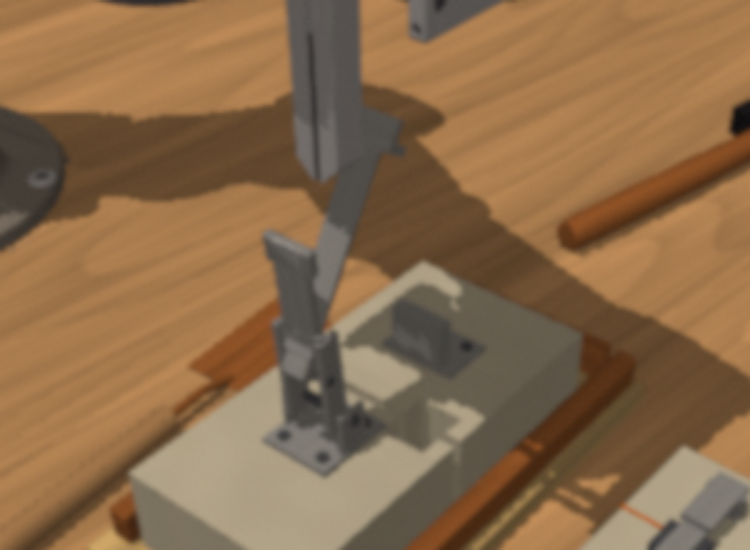

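The view shows the shut fingers at (320,170), between the lever top (290,240) and the claw (370,160). Now I push the claw over along its arc.

Request:
apply_moves(
  series=[0,-0.006,0,0,0,0,0,0,-0.012,0,0,0,0,0,0,-0.019,0.004,0,0,0,0,0,-0.027,0.009,0,0,0,0,0,-0.035,0.015,0,0,0,0,0,-0.042,0.022,0,0,0,0,0,-0.049,0.029,0,0,0,0,0,-0.055,0.037,0,0,0,0,0,-0.06,0.045,0,0,0,0,0,-0.06,0.045,0,0,0,0],
)

```text
clock: 3.17
tool_pos: [0.5093, 0.0888, 0.1756]
orientation: [3.134, 0.2, -0.004]
contact_force: [-1.4, -0.1, -0.2]
finger_gap: 0.004
```

```bash
cat > look.py <<'E'
import sys
from h import *
from plant import manip
n=sys.argv[1]
s=manip.get_state(); print(s["clock"],(tom(s["tool_pos"])*1000).round(1),s["contact_force"].round(1))
d=manip.get_image("scene"); cv2.imwrite(f"pics/s{n}.png",cv2.resize(d["image"][80:300,150:450,::-1],None,fx=2.5,fy=2.5))
big=np.full((480,640,3),255,np.uint8)
for nm,col in(("top",(255,0,0)),("scene",(0,0,255))):
    if nm=="top": d=manip.get_image("top")
    else: d=manip.get_image("scene")
    pickle.dump(d,open(f"pics/{nm}{n}.pkl","wb"))
    p=tom(cloud(d))*1000
    m=(abs(p[...,1])<20)&(p[...,2]>60)&(p[...,0]>-160)&(p[...,0]<130)&(p[...,2]<260)
    for x,y,z in p[m]: cv2.circle(big,(int(330+x*2),int(470-(z-50)*2)),1,col,-1)
for x in range(-140,141,20): cv2.line(big,(330+2*x,0),(330+2*x,479),(200,)*3 if x else (0,0,0),1)
for z in range(60,280,20): cv2.line(big,(0,470-(z-50)*2),(639,470-(z-50)*2),(200,)*3 if z!=100 else (0,0,0),1)
cv2.imwrite(f"pics/side{n}.png",big)
E
python3 look.py 2
```

```text
3.1667 [ 41.4   0.7 175.6] [-1.4 -0.1 -0.2]
```

View pics/s2.png

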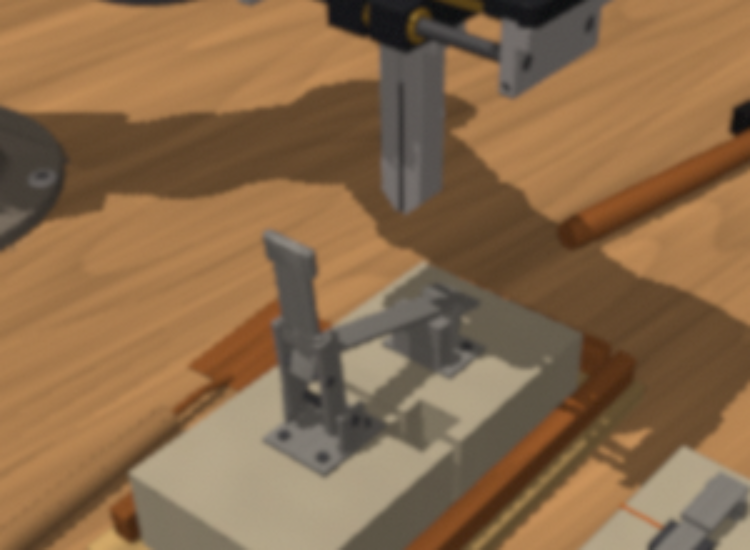

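View pics/side2.png

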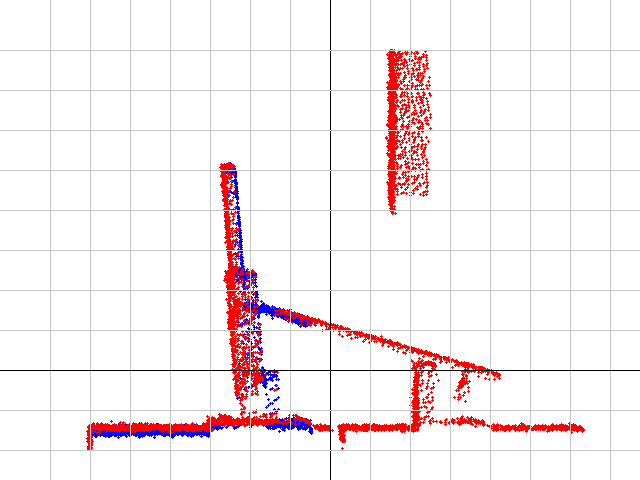

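The claw has dropped and its tooth is behind the keeper: tooth at x≈65, z≈87, keeper edge at x≈53, z≈102. The lever is still up at about 1.5 rad. Next the fingers go to the lever's +x face.

Request:
apply_moves(
  series=[0,0.03,-0.006,0,0,0,0,0,0.06,-0.006,0,0,0,0,0,0.07,-0.006,0,0,0,0,0,0.07,-0.006,0,0,0,0,0,0.07,-0.006,0,0,0,0],
)

```text
clock: 3.73
tool_pos: [0.5192, 0.0181, 0.1837]
orientation: [-3.135, -0.195, -0.001]
contact_force: [-0.8, 0.1, -0.2]
finger_gap: 0.005
```

```bash
python3 - <<'E'
from h import *
from plant import manip
s=manip.get_state(); print(s["clock"],(tom(s["tool_pos"])*1000).round(1),s["contact_force"].round(1),plan(s,(-36,0,181)),s["joint_positions"].round(2))
E
```

```text
3.7333 [-30.   -0.5 183.7] [-0.8  0.1 -0.2] [-0.0005  0.006   0.0027 -0.0003 -0.0004  0.0015] [-0.73  0.22  0.67  2.   -0.17  0.97  0.14]
```

Request:
apply_moves(
  series=[0,0.012,0.003,0,0,0,0,0,0.024,0.006,0,0,0,0,0,0.032,0.009,0,0,0,0,0,0.04,0.013,0,0,0,0,0,0.048,0.018,0,0,0,0,0,0.055,0.024,0,0,0,0,0,0.062,0.03,0,0,0,0,0,0.067,0.037,0,0,0,0,0,0.073,0.044,0,0,0,0,0,0.077,0.052,0,0,0,0],
)

```text
clock: 4.57
tool_pos: [0.5287, -0.0586, 0.1306]
orientation: [3.135, 0.197, -0.0]
contact_force: [0.7, 1.3, 0.5]
finger_gap: 0.003
```

```bash
python3 look.py 3
```

```text
4.5667 [-107.3   -0.6  130.6] [0.7 1.3 0.5]
```

View pics/side3.png

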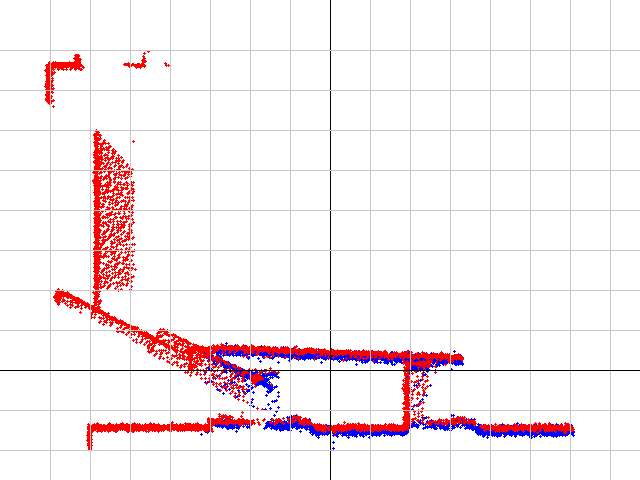

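View pics/s3.png

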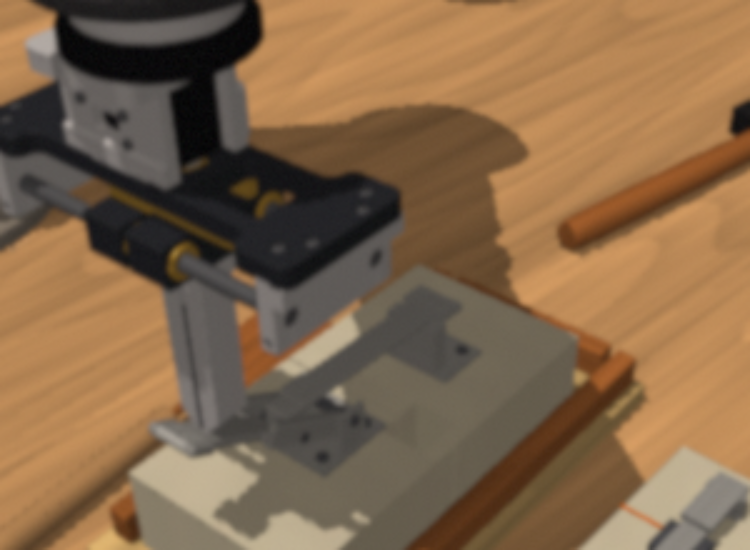

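Lever is at about 0.47 rad, the claw is still hooked, and the sliding half has come in (keeper near face now x≈38). I'll carry on over centre.

Request:
apply_moves(
  series=[0,0.003,0.008,0,0,0,0,0,0.006,0.016,0,0,0,0,0,0.007,0.02,0,0,0,0,0,0.008,0.025,0,0,0,0,0,0.009,0.03,0,0,0,0,0,0.009,0.034,0,0,0,0,0,0.009,0.038,0,0,0,0,0,0.009,0.042,0,0,0,0,0,0.009,0.043,0,0,0,0],
)

```text
clock: 5.47
tool_pos: [0.5298, -0.0668, 0.0881]
orientation: [3.135, 0.198, -0.0]
contact_force: [-4.8, 1.2, 15.4]
finger_gap: 0.004
```

```bash
python3 look.py 4
```

```text
5.4667 [-115.6   -0.6   88.1] [-4.8  1.2 15.4]
```

View pics/side4.png

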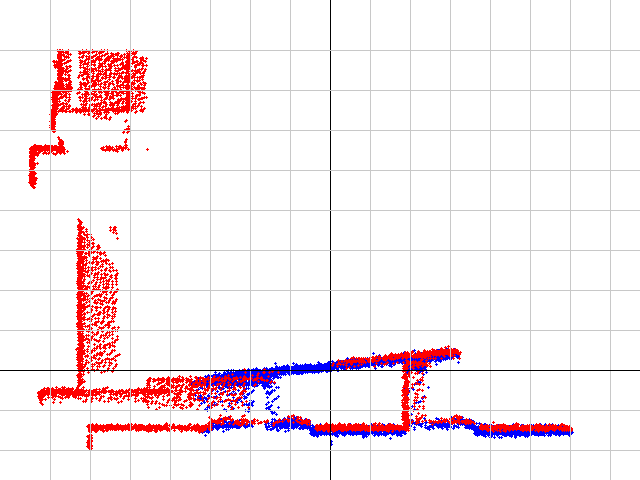

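The lever is flat (handle top at z≈88), the reaction is 15 N, and the claw lies on the keeper. I retreat straight up and re-check.

Request:
apply_moves(
  series=[0,0,-0.015,0,0,0,0,0,0,-0.05,0,0,0,0,0,0.02,-0.09,0,0,0,0,0,0.05,-0.13,0,0,0,0,0,0.08,-0.16,0,0,0,0,0,0.08,-0.16,0,0,0,0,0,0.08,-0.16,0,0,0,0],
)

```text
clock: 6.2
tool_pos: [0.5409, -0.1489, 0.2509]
orientation: [3.135, 0.193, 0.007]
contact_force: [0.1, 0.6, -1.0]
finger_gap: 0.006
```

```bash
python3 look.py 5; python3 - <<'E'
from h import *
for n in("top","scene"):
    d=pickle.load(open(f"pics/{n}5.pkl","rb")); p=tom(cloud(d))*1000
    q=p[(abs(p[...,1])<7)]
    c=q[(q[:,0]>-30)&(q[:,0]<35)&(q[:,2]>92)&(q[:,2]<125)]
    f=np.polyfit(c[:,0],c[:,2],1); phi=np.arctan(f[0]); 
    e=q[(q[:,0]>-140)&(q[:,0]<-95)&(q[:,2]>78)&(q[:,2]<110)]; h=np.polyfit(e[:,0],e[:,2],1)
    k=p[(abs(p[...,1])<16)&(p[...,2]>76)&(p[...,2]<98)&(p[...,0]>30)&(p[...,0]<42)]
    pt=p[(abs(p[...,1])<60)&(abs(p[...,2]-70)<2)&(abs(p[...,1])>25)]
    print(n,"claw tilt deg",np.degrees(phi),"top at x=47",np.polyval(f,47),"lever rad",-np.arctan(h[0]),"handle z at -120",np.polyval(h,-120),"keeper near face",np.median(k[:,0]) if len(k) else None, "mould far edge",np.percentile(pt[:,0],[0.5,99.5]))
E
```

```text
6.2 [-198.4   -1.6  250.9] [ 0.1  0.6 -1. ]
top claw tilt deg 5.847800561612421 top at x=47 106.56959916462617 lever rad -0.0019757878079824055 handle z at -120 87.50865267375661 keeper near face 37.842987919909746 mould far edge [-118.67576034  119.7165399 ]
scene claw tilt deg 5.723824226859509 top at x=47 108.09993238267484 lever rad 0.0017672645743710214 handle z at -120 89.17033353589109 keeper near face 37.750251291605146 mould far edge [-120.20366245  119.56158861]
```

View pics/s5.png

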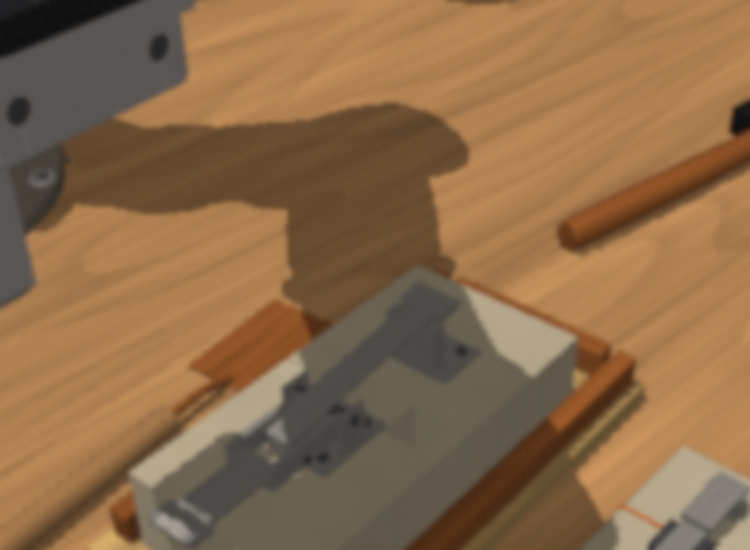

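View pics/side5.png

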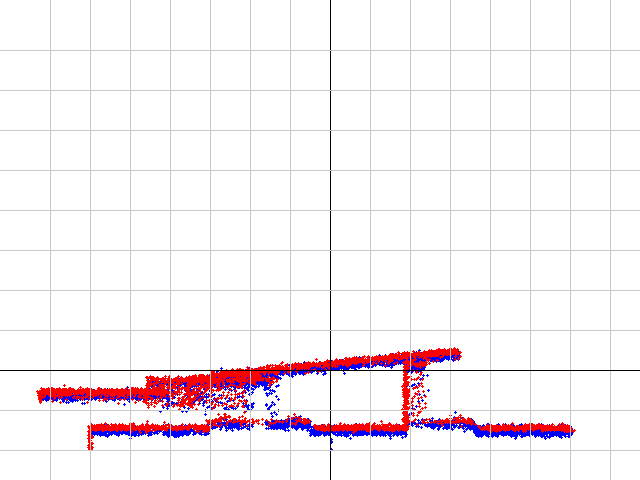

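```bash
python3 -c "
from plant import manip
print(manip.job_done()); print(manip.get_state()['clock'])"
```

```text
the job is handed in; nothing more can be done
None
the job is handed in; nothing more can be done
```

The larger mould is latched. The job was handed in shortly after 6.4 s on the robot's clock, against the 38 s limit; no verdict is reported.

**What I did:** I pushed the raised claw over with the shut fingers until it dropped behind the keeper, with the lever still at about 1.5 rad. I then swung the lever down over centre until it lay flat. The highest force I read after any of the moves was about 16 N. Finally I backed the arm well clear.

**Last checks, from the top and scene depth images:**

| Check | Measured | Needed |
|---|---|---|
| Lever angle | about 0.00 rad (handle top at z about 88 mm) | within 0.18 rad of flat |
| Keeper point | x about 47.8 mm | below 50.5 mm |
| Claw tooth | about 12 mm below the keeper's top edge, worked out from the claw's top surface | at least 5 mm |
| Force on the tool after retreat | about 1 N, sensor noise | touching nothing |

The tooth was seen directly behind the keeper only while the lever was up. At the end that is inferred from the claw lying over the keeper and the sliding half having been drawn in. The two views differed by up to 2 mm in height, which is within the camera calibration. No check failed.

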